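# Tall spacer sleeve from the parts bin onto the collar stand

### The job

Set up the collars for the next creasing job: take the tall steel spacer sleeve out of the three-compartment wooden parts bin and slip it over the empty post of the collar stand, so that it sits upright, flat on the stand's block, and let it go. Leave the short sleeve where it lies.

Things in the scene. Friction and masses are not known exactly. Their poses are not given: they have to be found in the camera images.
- tall_sleeve_mid (a point): The tall spacer sleeve: a plain steel tube standing on end in one of the bin's three compartments (any of them), 40 mm outside diameter, 24 mm bore right through, 40 mm high, about 0.12 kg. The point is its centre, on its axis half-way up (20 mm above its underside); z is its axis, up.
- short_sleeve_mid (a point): The short sleeve, to be left alone: the same steel tube, 40 mm outside, 24 mm bore, but only 18 mm high, in another of the compartments. The point is its centre, half-way up; z is its axis.
- bin: Fixed open plywood bin, 160 mm along x, 250 along y, 30 high; floor and walls 4 mm thick. Three compartments side by side along y (centres at y = -82, 0, +82 mm), each 152 mm in x by 78 mm in y: most finger room is along x, before and behind a part. One holds a blue star knob. Origin: centre of the underside; x points away from the robot, turned up to 15 degrees.
- empty_post (a point): Foot of the empty post, on its axis at the top of the stand's block. Fixed wooden block 90 (x) by 170 (y) by 20 mm, two steel posts 10 mm thick, 50 mm tall above it, tapered tips. The empty one is at +y (left from the robot); the other, 90 mm to -y, carries two 40 mm wide collars: keep fingers before and behind (along x). x points away from the robot, turned up to 17 degrees; z up.
Not all that is in view belongs to the job. Leave any pink look-alike of the part that bears tall_sleeve_mid alone.

How it is judged:
By the outcome, as a careful person would: the job done as asked, in the order asked, and still so for the second after the job is handed in, with the robot touching nothing.
It also fails if it takes over 38 s, if anything falls off the work surface, if the arm or the gripper's body presses on something with over 40 N, if the wrist force passes 120 N, or if a joint passes its speed limit or range.

### The arm

A 7-joint arm with a two-finger parallel gripper is mounted at the origin on the work surface; the furniture and walls round the work are solid. World frame = base frame: x ahead of the robot, y to its left, z up, the work surface at z = 0. Lengths are in m, angles in rad, forces in N, time in s.
With the tool pointing down it reaches from about 0.425 to 0.925 m from the base axis. Payload 6.8 kg.
Tool frame: the origin (TCP) lies at the centre of the arm's flange, where the gripper is bolted on; the fingertips stand 182 mm ahead of it and the grasp point (between the pads) lies 163 mm ahead of it; z points along the fingers, y is the line along which they close (so a half turn about z gives the same grasp; the last joint's range is limited). The gripper opens to 88 mm and grips with 3 to 60 N. Pads are 20 mm wide; open, the fingers measure 115 mm over their backs; the gripper's body (75 mm by 178 mm) begins 61 mm behind the grasp point.
Start: joints at [-1.435, 0.477, 0.022, 1.555, -0.011, 1.109, -0.083], TCP at [0.163, 0.655, 0.405] pointing down, gripper open.
Joint ranges: [-2.96, 2.96], [-0.34, 2.1], [-1.41, 1.46], [0.24, 2.44], [-1.37, 4.51], [0.17, 1.92], [-2.96, 2.96]. Speed limits (rad/s): [2.39, 2.39, 3.14, 3.14, 3.14, 3.14, 3.14].

### API

Orientations are given as a rotation vector (axis times angle).
In Python, from cell import manip, capture, camera_model gives the robot as it stands.
- The arm moves only by the tool servo_tool, never from a script. Its arguments are lists of equal length, an entry for each row: "fingers": the finger opening in mm, from 0 to 87.8; "translation": the shift along the tool's x, y, z in mm, a list of three; "twist": the turn about the tool's z in degrees. In form: {"fingers": [fingers, ...], "translation": [[tx, ty, tz], ...], "twist": [twist, ...]}. A call has 1 to 12 rows; each row is the pose to reach, as a shift and turn from the pose commanded when the call began, along the tool's axes at that moment; what a row does not reach only later rows make up. A row lasts 1/8 s, in which the tool goes at most 62.5 mm and 10.7 degrees, less where a joint would pass 70% of its speed; a pose out of reach is approached as far as the arm can. A call with a gripper value outside its range is refused whole. The fingers move at their own pace and stop on an object; "grip_force" is the grip in N (left out, the last holds). Time passes only in rows, so rows that repeat a pose let the fingers close. It gives the time, the measured TCP pose, the force, the opening and the grip force at its end, in the units of the state.
- manip.read_state(): the state, without advancing time (a new reading comes with each control period).
- capture(name): name is "scene" or "top" or "wrist"; returns the picture (480x640x3 uint8, blue, green, red); there is no depth.
- camera_model(name): a dict with "fx", "fy", "cx", "cy" (pixels), "dist_coeffs" ([k1, k2, p1, p2, k3] as OpenCV has them; the pictures are not rectified), "extrinsics" (4x4, takes a point from world to camera coordinates). Camera axes: x right, y down, z forward; pixel columns grow to the right and rows downward; lengths in m; the calibration is good to about 2 mm. A picture is of the moment at which its call begins: read the wrist's pose just before it. camera_model takes no time and is no camera call; for the wrist camera it gives the pose at the moment of the call.
- manip.job_done(): hands the job in; it is judged then, once.
The state is a dict: "clock": time; "qpos": joint angles; "dq": joint speeds; "joint_efforts": joint torques, N m; "eef_pos": TCP position; "tool_rot": TCP orientation; "force": force on the tool from outside, world axes, zero at the start; "torque": the same for the moment, N m; "gripper_width": finger opening in m; "finger_force": force on a finger pad.
Only numpy, scipy, OpenCV 4.12 (cv2) and the standard library are available. Lean on these libraries where they do the work, as an engineer would, in place of code of your own. Each camera call takes 0.05 s, during which the arm holds its last target. There are 200 camera calls.

## Working session

There is one attempt and no reset: what is moved stays moved. The work goes in short steps, Python scripts to look and compute and a tool call to move; the robot and the scene stay as the last step left them, time stands still between calls to the robot, and variables do not carry over. Pictures are saved under pics/ and viewed, at most 10 in all, crops included, and the job is handed in when it is done.

Besides the shell and the picture viewer there is one more tool, called after "Call:" as name(argument=value, ...) on one line, values as JSON. servo_tool: Moves the arm, as the interface text tells. Its arguments: {"type":"object","properties":{"fingers":{"type":"array"},"translation":{"type":"array"},"twist":{"type":"array"},"grip_force":{"type":"number"}},"required":["fingers","translation","twist"]}

```bash
ls; mkdir -p pics; python3 - <<'E'
from cell import manip,capture,camera_model
import cv2,numpy as np
s=manip.read_state();print({k:np.round(v,3).tolist() for k,v in s.items()})
for n in("scene","top"):
    cv2.imwrite(f"pics/{n}0.png",capture(n))
    m=camera_model(n);E=np.array(m["extrinsics"]);print(n,m["fx"],m["dist_coeffs"],np.round(-E[:3,:3].T@E[:3,3],3))
E
```

```text
pics
{'clock': 0.0, 'qpos': [-1.435, 0.478, 0.022, 1.556, -0.011, 1.109, -0.083], 'dq': [0.0, 0.001, -0.0, 0.001, 0.0, 0.0, 0.001], 'joint_efforts': [0.0, -58.285, 1.534, -27.261, -0.054, 0.017, 0.0], 'eef_pos': [0.163, 0.655, 0.404], 'tool_rot': [-0.382, -3.118, 0.003], 'force': [0.163, -0.05, 0.329], 'torque': [-0.044, -0.041, 0.002], 'finger_force': 0.0, 'gripper_width': 0.088}
scene 544.4740239374415 [-0.13261379  0.          0.          0.          0.        ] [0.098 0.327 0.683]
top 486.6308111715525 [-0.07720856  0.          0.          0.          0.        ] [ 0.436 -0.004  0.898]
```

View pics/top0.png

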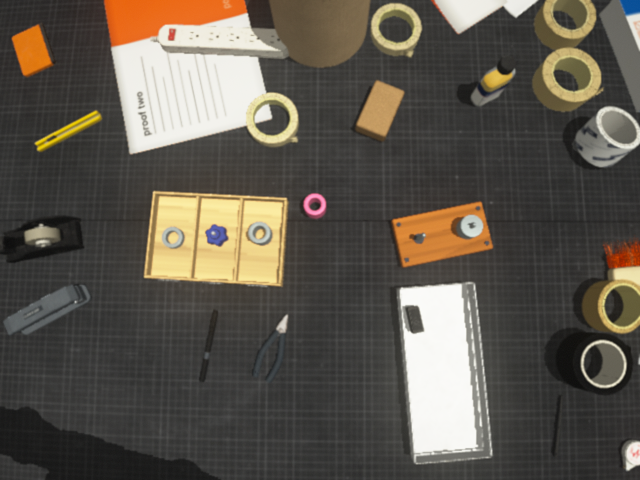

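View pics/scene0.png

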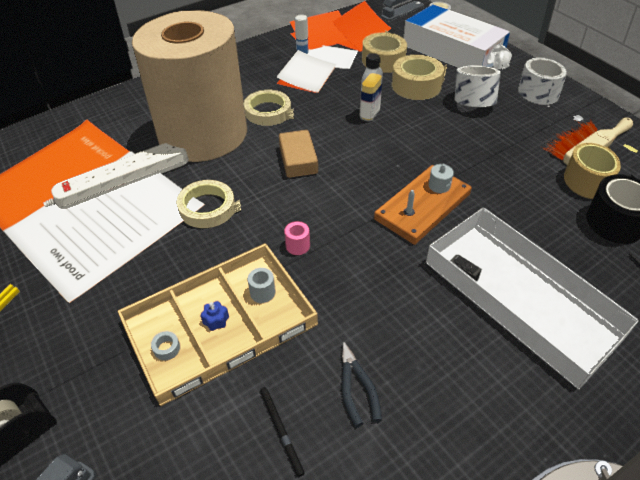

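Candidates for the tall sleeve: grey ring at top(259,233)/scene(261,285), grey ring at top(173,237)/scene(165,346), and pink at top(315,206). The grey one at (259,233) fits: it is clearly the taller in the scene view and is not pink. I'll confirm this in a crop.

```bash
python3 - <<'E'
import cv2,numpy as np
t=cv2.imread("pics/top0.png");s=cv2.imread("pics/scene0.png")
def c(i,x,y,w,h,W,H):return cv2.resize(i[y:y+h,x:x+w],(W,H),interpolation=cv2.INTER_CUBIC)
a=np.hstack([c(t,220,180,80,60,400,300),c(t,385,195,112,84,400,300)])
b=np.hstack([c(s,130,240,200,150,400,300),c(s,370,150,112,84,400,300)])
cv2.imwrite("pics/crop1.png",np.vstack([a,b]))
E
```

```text
(no output)
```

View pics/crop1.png

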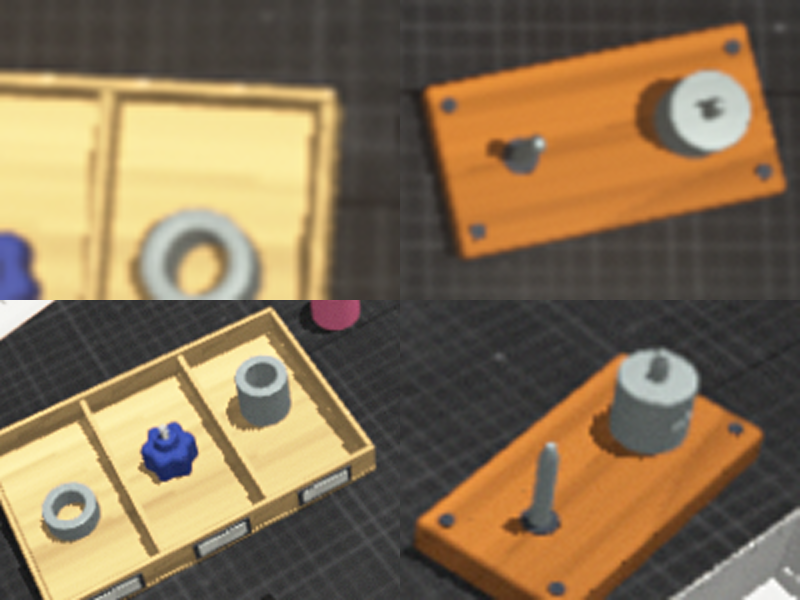

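The crop confirms it: the tall sleeve is the grey tube at scene (261,277), the short one is in the left compartment, and the post stands at scene (410,211), tip (412,191). Now measuring.

```bash
cat >h.py <<'E'
from cell import manip,capture,camera_model
import cv2,numpy as np
from scipy.spatial.transform import Rotation as R
def ray(n,p,m=None):
    m=m or camera_model(n);K=np.array([[m["fx"],0,m["cx"]],[0,m["fy"],m["cy"]],[0,0,1]])
    u=cv2.undistortPoints(np.array([[p]],float),K,np.array(m["dist_coeffs"]))[0,0]
    E=np.array(m["extrinsics"]);r=E[:3,:3].T
    return -r@E[:3,3],r@np.array([*u,1])
def at(n,p,z,m=None):
    o,d=ray(n,p,m);return o+d*(z-o[2])/d[2]
def proj(m,P):
    K=np.array([[m["fx"],0,m["cx"]],[0,m["fy"],m["cy"]],[0,0,1]]);E=np.array(m["extrinsics"])
    return cv2.projectPoints(np.array(P,float).reshape(-1,3),E[:3,:3],E[:3,3],K,np.array(m["dist_coeffs"]))[0][:,0]
E
python3 - <<'E'
from h import *
np.set_printoptions(precision=4,suppress=True)
print("sleeve",at("top",(259.9,233.3),.044),at("scene",(261.5,277.5),.044))
print("tip",at("top",(423.9,235.6),.07),at("scene",(412,190.6),.07))
print("foot",at("top",(418,238.4),.02),at("scene",(409.5,211.3),.02))
B=[at("top",(385+(x-400)/3.571,195+y/3.571),.02) for x,y in((427,90),(743,25),(785,188),(465,257))]
for i in range(4):d=B[(i+1)%4]-B[i];print(B[i],np.linalg.norm(d),np.degrees(np.arctan2(d[1],d[0])))
c=sum(B)/4;print("block centre",c)
B=[at("top",p,.03) for p in((152.5,192),(287.6,198),(281.5,286),(145,279))]
for i in range(4):d=B[(i+1)%4]-B[i];print(B[i],np.linalg.norm(d),np.degrees(np.arctan2(d[1],d[0])))
s=manip.read_state();print(R.from_rotvec(s["tool_rot"]).as_matrix())
m=camera_model("wrist");E=np.array(m["extrinsics"]);T=np.eye(4);T[:3,:3]=R.from_rotvec(s["tool_rot"]).as_matrix();T[:3,3]=s["eef_pos"]
print(np.linalg.inv(E@T),m["fx"])
E
```

```text
sleeve [0.5604 0.1251 0.044 ] [0.5605 0.1254 0.044 ]
tip [ 0.5534 -0.161   0.07  ] [ 0.5544 -0.1599  0.07  ]
foot [ 0.5553 -0.1596  0.02  ] [ 0.555 -0.162  0.02 ]
[ 0.5887 -0.1138  0.02  ] 0.16756084087520462 -78.11040133954947
[ 0.6233 -0.2778  0.02  ] 0.08649858175451496 -167.95471308432474
[ 0.5387 -0.2958  0.02  ] 0.16785351626106823 102.17566677310452
[ 0.5033 -0.1318  0.02  ] 0.08733634074778521 11.853160261513631
block centre [ 0.5635 -0.2048  0.02  ]
[0.6396 0.3303 0.03  ] 0.2526076686135365 -92.68369692290915
[0.6277 0.0779 0.03  ] 0.16019393430980866 176.99120496035113
[0.4678 0.0864 0.03  ] 0.2490945216588985 87.58810974028997
[0.4782 0.3352 0.03  ] 0.1613940929402 -1.758154267031275
[[-0.9704  0.2413 -0.0003]
 [ 0.2413  0.9704 -0.0016]
 [-0.0001 -0.0016 -1.    ]]
[[ 0.     -0.9626 -0.2709  0.0748]
 [ 1.     -0.0002  0.0007  0.0006]
 [-0.0007 -0.2709  0.9626  0.0202]
 [ 0.      0.      0.      1.    ]] 369.3251848977548
```

Both views agree: sleeve (0.5605, 0.125), post (0.554, -0.1605), stand turned +12°, bin -2.4°. Moving over the sleeve with the closing line along the bin's x.

Call:
servo_tool(fingers=[70, 70, 70, 70, 70, 70, 70, 70, 70, 70, 70, 70], translation=[[-43, -35, 3], [-86, -70, 6], [-128, -105, 10], [-171, -139, 13], [-214, -174, 16], [-257, -209, 20], [-300, -244, 23], [-342, -279, 26], [-385, -314, 30], [-428, -348, 33], [-471, -383, 36], [-513.5, -418, 40]], twist=[6.5, 13, 19.6, 26, 32.7, 39.2, 45.7, 52.3, 58.8, 65.3, 71.9, 78.4], grip_force=30)

```text
clock: 1.6
eef_pos: [0.5611, 0.1241, 0.3644]
tool_rot: [-2.27, -2.171, 0.0]
force: [0.1, 0.5, -0.0]
gripper_width: 0.0701
finger_force: 0.0
```

Call:
servo_tool(fingers=[70, 70, 70, 70], translation=[[0, 0, 0], [0, 0, 0], [0, 0, 0], [0, 0, 0]], twist=[0, 0, 0, 0])

```text
clock: 2.1
eef_pos: [0.5598, 0.1267, 0.3647]
tool_rot: [-2.264, -2.177, -0.0]
force: [0.0, -0.1, 0.5]
gripper_width: 0.0702
finger_force: 0.0
```

```bash
cat >look.py <<'E'
import sys
from h import *
np.set_printoptions(precision=4,suppress=True)
m=camera_model("wrist");s=manip.read_state();i=capture("wrist");cv2.imwrite(f"pics/{sys.argv[1]}.png",i)
r=R.from_rotvec(s["tool_rot"]).as_matrix()
print(s["clock"],s["eef_pos"],"yaw y",np.degrees(np.arctan2(r[1,1],r[0,1])),r[:,2],s["qpos"],s["force"],s["gripper_width"])
P=[eval(a) for a in sys.argv[2:]];print(proj(m,P))
np.save(f"pics/{sys.argv[1]}.npy",m,allow_pickle=True)
E
python3 look.py w1 "(.5605,.1253,.044)"
```

```text
2.1 [0.5598 0.1267 0.3647] yaw y -2.2287100106500835 [-0.0003  0.0006 -1.    ] [-0.7242  0.3832  0.5032  1.8695 -0.2252  0.9449 -0.1576] [ 0.0359 -0.1254  0.5041] 0.07016770119012586
[[325.2259 233.8554]]
```

View pics/w1.png

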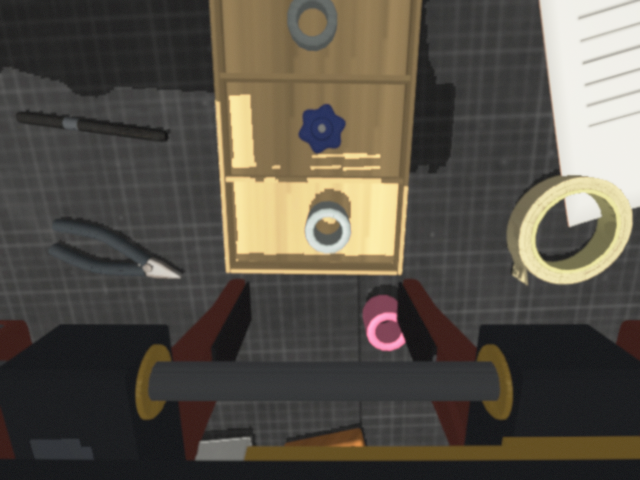

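The wrist view shows the tall sleeve's top ring at about (328,231), 3 px from the prediction. Refining it.

```bash
python3 - <<'E'
from h import *
m=np.load("pics/w1.npy",allow_pickle=True).item();i=cv2.imread("pics/w1.png")
print(at("wrist",(328,231),.044,m))
h=cv2.cvtColor(i,cv2.COLOR_BGR2HSV)[195:265,290:365];k=((h[...,1]<70)&(h[...,2]>140)).astype(np.uint8)
n,l,st,c=cv2.connectedComponentsWithStats(k);j=1+np.argmax(st[1:,4]);print(st[j],c[j]+[290,195])
cs,_=cv2.findContours((l==j).astype(np.uint8),0,1);e=cv2.minEnclosingCircle(cs[0]);p=np.array(e[0])+[290,195];print(p,e[1]);print(at("wrist",p,.044,m), m["fx"])
E
```

```text
[0.56291462 0.12767553 0.044     ]
[  14   13   47   46 1074] [327.3547486  230.66387337]
[327.22786331 230.30993652] 23.679222106933594
[0.5622899  0.12829472 0.044     ] 369.3251848977548
```

Call:
servo_tool(fingers=[70, 70, 70, 70, 70, 70, 70, 40, 30, 30, 30, 30], translation=[[0, 1, 35], [0, 1, 75], [0, 1, 115], [0, 1, 145], [0, 1, 162], [0, 1, 169], [0, 1, 169], [0, 1, 169], [0, 1, 169], [0, 1, 169], [0, 1, 169], [0, 1, 169]], twist=[0, 0, 0, 0, 0, 0, 0, 0, 0, 0, 0, 0], grip_force=30)

```text
clock: 3.65
eef_pos: [0.5617, 0.1255, 0.1961]
tool_rot: [2.267, 2.175, 0.001]
force: [-0.3, -0.4, 4.6]
gripper_width: 0.039
finger_force: 30.0
```

Call:
servo_tool(fingers=[30, 30, 30, 30, 30, 30, 30], translation=[[0, 0, -8], [0, 0, -30], [0, 0, -65], [0, 0, -100], [0, 0, -130], [0, 0, -140], [0, 0, -140]], twist=[0, 0, 0, 0, 0, 0, 0])

```text
clock: 4.53
eef_pos: [0.5612, 0.1255, 0.3356]
tool_rot: [-2.267, -2.175, -0.0]
force: [0.4, -0.2, -2.4]
gripper_width: 0.0387
finger_force: 30.0
```

```bash
python3 look.py w2 "(.554,-.1605,.07)"
```

```text
4.525 [0.5612 0.1255 0.3356] yaw y -2.361495354258078 [ 0.0001  0.0003 -1.    ] [-0.7126  0.4229  0.4966  1.8925 -0.2551  0.8882 -0.1319] [ 0.3516 -0.1768 -2.3964] 0.038706191568903016
[[329.2113 551.6523]]
```

View pics/w2.png

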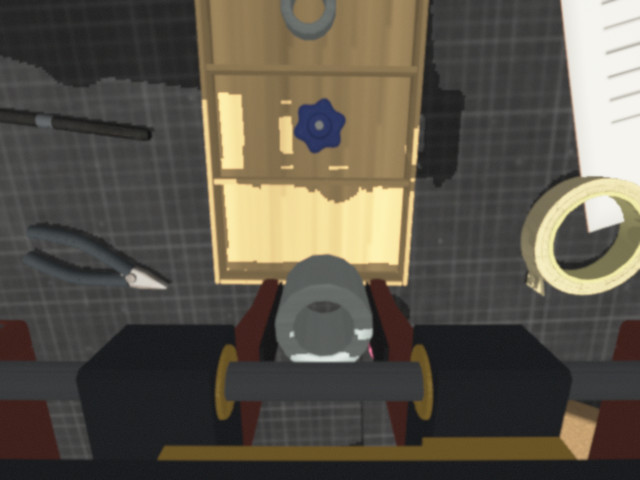

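The sleeve is held upright between the pads, its near rim around (323,323). Checking its sideways offset in the grip.

```bash
python3 - <<'E'
from h import *
np.set_printoptions(precision=1,suppress=True)
m=np.load("pics/w2.npy",allow_pickle=True).item();i=cv2.imread("pics/w2.png")
r=R.from_euler('z',-2.36,degrees=True).as_matrix()
X=np.array([.041,.999,0]);Y=np.array([.999,-.041,0]);o=np.array([.5612,.1255,.3356])
a=np.linspace(0,2*np.pi,40)
for off,col in((0,(0,0,255)),(.004,(0,255,0))):
  for rad,d in((.02,.152),(.012,.152),(.02,.192)):
    P=[o+X*(off+rad*np.cos(t))+Y*rad*np.sin(t)+[0,0,-d] for t in a]
    q=proj(m,P);print(off,rad,d,q.min(0),q.max(0))
    if off==0: cv2.polylines(i,[np.int32(q*16)],1,col,1,cv2.LINE_AA,4)
cv2.imwrite("pics/ov.png",cv2.resize(i[230:400,240:410],(595,595)))
E
```

```text
0 0.02 0.152 [274.8 287.9] [374.8 377.6]
0 0.012 0.152 [294.8 307. ] [354.9 360.7]
0 0.02 0.192 [284.9 256.2] [364.3 329.7]
0.004 0.02 0.152 [274.4 278.2] [375.2 369.2]
0.004 0.012 0.152 [294.6 297.5] [355.1 352.1]
0.004 0.02 0.192 [284.7 248.3] [364.5 322.7]
```

View pics/ov.png

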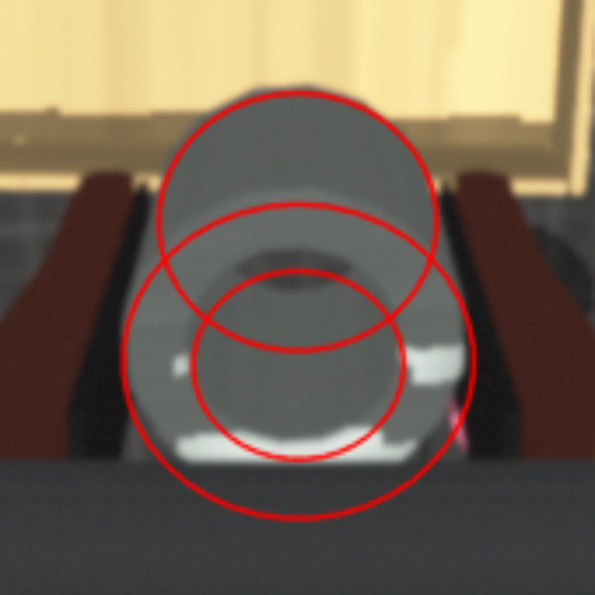

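The sleeve is upright and about 1.5 mm toward tool +x; I'll compensate. Moving over the post.

Call:
servo_tool(fingers=[30, 30, 30, 30, 30, 30, 30, 30, 30, 30, 30, 30], translation=[[-20, 0, 0], [-55, 1, 0], [-95, 2, 0], [-135, 2, 0], [-175, 3, 0], [-215, 4, 0], [-250, 5, 0], [-275, 5, 0], [-287, 5, 15], [-287, 5, 40], [-287, 5, 48], [-287, 5, 48]], twist=[-1, -3, -5, -7, -9, -11, -13, -14.4, -14.4, -14.4, -14.4, -14.4])

```text
clock: 6.08
eef_pos: [0.5542, -0.1607, 0.2864]
tool_rot: [-1.974, -2.441, 0.002]
force: [0.8, -0.2, -1.5]
gripper_width: 0.039
finger_force: 30.0
```

```bash
python3 - <<'E'
from h import *
np.set_printoptions(precision=4,suppress=True)
s=manip.read_state();r=R.from_rotvec(s["tool_rot"]).as_matrix();print(s["clock"],s["eef_pos"],np.degrees(np.arctan2(r[1,1],r[0,1])),s["gripper_width"],s["force"])
a=capture("scene");b=capture("wrist");cv2.imwrite("pics/s3.png",a)
m=camera_model("scene");o=np.array(s["eef_pos"])
print(proj(m,[(.554,-.1605,.07),(.554,-.1605,.02),o+1.5e-3*r[:,0]-[0,0,.192]]))
cv2.imwrite("pics/c3.png",np.hstack([cv2.resize(a[90:270,330:510],(400,400),interpolation=2),cv2.resize(b[120:420,170:470],(400,400))]))
E
```

```text
6.075 [ 0.5542 -0.1607  0.2864] 12.075303957706183 0.03900594520377142 [ 0.773  -0.1514 -1.4734]
[[412.4141 190.5884]
 [409.2174 211.9902]
 [413.5048 179.822 ]]
```

View pics/c3.png

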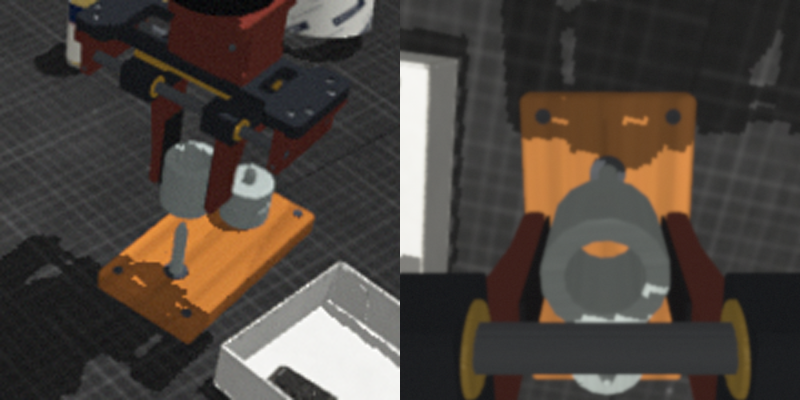

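The sleeve is above the post and in line with it in both views. Lowering.

Call:
servo_tool(fingers=[30, 30, 30, 30, 30, 30, 30, 30], translation=[[-1, 0, 10], [-1, 0, 25], [-1, 0, 40], [-1, 0, 55], [-1, 0, 66], [-1, 0, 71], [-1, 0, 73], [-1, 0, 73]], twist=[0, 0, 0, 0, 0, 0, 0, 0])

```text
clock: 7.18
eef_pos: [0.5548, -0.1626, 0.2149]
tool_rot: [1.976, 2.442, 0.0]
force: [0.1, 0.0, -1.1]
gripper_width: 0.0392
finger_force: 30.0
```

Call:
servo_tool(fingers=[30, 30, 30], translation=[[0, 0, 1], [0, 0, 2], [0, 0, 2]], twist=[0, 0, 0])

```text
clock: 7.55
eef_pos: [0.5547, -0.1625, 0.2127]
tool_rot: [1.976, 2.442, 0.0]
force: [0.3, 0.7, -1.7]
gripper_width: 0.0389
finger_force: 30.0
```

Call:
servo_tool(fingers=[30, 30, 30, 30], translation=[[0, 0, 0.7], [0, 0, 1.4], [0, 0, 1.4], [0, 0, 1.4]], twist=[0, 0, 0, 0])

```text
clock: 8.05
eef_pos: [0.5547, -0.1627, 0.212]
tool_rot: [-1.977, -2.442, -0.001]
force: [-2.2, 0.5, 7.1]
gripper_width: 0.0393
finger_force: 30.0
```

Contact with the block (7 N). Releasing and retreating straight up.

Call:
servo_tool(fingers=[50, 65, 65, 65, 65, 65, 65, 65, 65, 65], translation=[[0, 0, 0], [0, 0, 0], [0, 0, 0], [0, 0, 0], [0, 0, -15], [0, 0, -45], [0, 0, -85], [0, 0, -125], [0, 0, -150], [0, 0, -150]], twist=[0, 0, 0, 0, 0, 0, 0, 0, 0, 0])

```text
clock: 9.3
eef_pos: [0.5551, -0.163, 0.364]
tool_rot: [1.974, 2.439, 0.004]
force: [0.2, 1.0, -0.9]
gripper_width: 0.065
finger_force: 0.0
```

```bash
python3 - <<'E'
from h import *
s=manip.read_state();print(s["clock"],s["eef_pos"],s["gripper_width"],s["force"])
a=capture("scene");b=capture("wrist")
cv2.imwrite("pics/c4.png",np.hstack([cv2.resize(a[130:270,350:490],(400,400),interpolation=2),cv2.resize(b[120:420,170:470],(400,400))]))
E
```

```text
9.3 [ 0.55514382 -0.16297938  0.3640269 ] 0.06501423336788587 [ 0.22418725  0.97293388 -0.94153086]
```

View pics/c4.png

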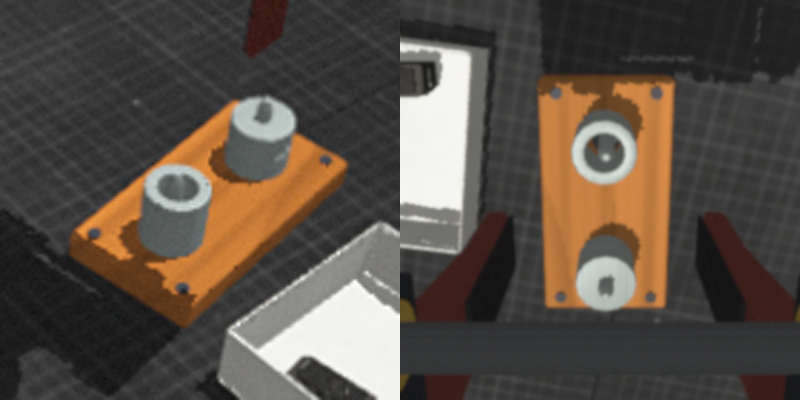

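The sleeve stands upright and flat on the block with the post tip inside its bore, and the gripper is clear. Handing in.

```bash
python3 -c "
from cell import manip
print(manip.job_done())"
```

```text
the job is handed in; nothing more can be done
None
```

The tall sleeve is on the empty post, upright, flat on the block and released; I did not touch the short sleeve, and I handed the job in at about 9.4 s of the 38 s allowed.

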